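Clamp the cover with the T-key

ROBOT

A 7-joint arm with a two-finger parallel gripper is mounted at the origin on a cart in front of the work surface, level with it; the furniture and walls round the work are solid. World frame = base frame: x ahead of the robot, y to its left, z up, the work surface at z = 0. Lengths are in m, angles in rad, forces in N, time in s.
With the tool pointing down it reaches from about 0.35 to 0.9 m from the base axis. Payload 8.1 kg.
Tool frame: the origin (TCP) lies at the very end of the fingers, on their centre line; the grasp point (between the pads) lies 19 mm behind it; z points along the fingers, y is the line along which they close (so a half turn about z gives the same grasp; the last joint's range is limited). The gripper opens to 92 mm and grips with 3 to 60 N. Pads are 19 mm wide; open, the fingers measure 130 mm over their backs; the gripper's body (75 mm by 190 mm) begins 47 mm behind the grasp point.
Start: joints at [1.172, 0.434, 0.025, 1.573, -0.012, 1.134, -0.075], TCP at [0.182, -0.598, 0.227] pointing down, gripper open.
Joint ranges: [-2.62, 2.62], [-0.44, 2.09], [-1.27, 1.32], [0.08, 2.57], [-1.32, 4.46], [0.12, 2], [-2.74, 2.74]. Speed limits (rad/s): [2.22, 2.22, 3.01, 3.01, 3.14, 3.14, 3.14].

INTERFACE

Orientations are given as a rotation vector (axis times angle).
In Python, from cell import readout, cams, job gives the robot as it stands.
- The arm moves only by the tool drive_tool, never from a script. Its argument "commands" is a list of rows, each a list of 3 entries, a list of its own where there are three numbers: the turn, a rotation vector about the tool's x, y, z in rad, then the shift along the tool's x, y, z in cm, then the gripper's target within -1 to 1 (fully open at 1, half-way at 0, shut at -1). A call has 1 to 20 rows; each row is the pose to reach, as a shift and turn from the pose commanded when the call began, along the tool's axes at that moment; what a row does not reach only later rows make up. A row lasts 1/12 s, in which the tool goes at most 41.7 mm and 7.16 degrees, less where a joint would pass 70% of its speed; a pose out of reach is approached as far as the arm can. A call with a gripper value outside its range is refused whole. The fingers move at their own pace and stop on an object; "newtons" is the grip in N (left out, the last holds). Time passes only in rows, so rows that repeat a pose let the fingers close. It gives the time, the measured TCP pose, the force, the opening and the grip force at its end, in the units of the state.
- readout.observe(): the state, without advancing time (a new reading comes with each control period).
- cams.get_image(name): name is "scene" or "top" or "wrist"; returns the picture (384x512x3 uint8, blue, green, red); there is no depth.
- cams.camera_info(name): a dict with "camera_matrix" (3x3 intrinsics, pixels), "k1" (the pictures are not rectified: a ray, as slopes to the right and down, at radius r is drawn at 1 + k1 r^2 times it, then the intrinsics apply), "R" (3x3) and "t" (3): a world point X has camera coordinates R X + t. Camera axes: x right, y down, z forward; pixel columns grow to the right and rows downward; lengths in m; the calibration is good to about 2 mm. A picture is of the moment at which its call begins: read the wrist's pose just before it. camera_info takes no time and is no camera call; for the wrist camera it gives the pose at the moment of the call.
- job.sign_off(): hands the job in; it is judged then, once.
The state is a dict: "clock": time; "joints": joint angles; "dq": joint speeds; "joint_efforts": joint torques, N m; "position": TCP position; "ee_rot": TCP orientation; "force": force on the tool from outside, world axes, zero at the start; "ft_torque": the same for the moment, N m; "width": opening from 0.0 (shut) to 1.0 (fully open); "gripper_force": force on a finger pad.
Only numpy, scipy, OpenCV 4.12 (cv2) and the standard library are available. Lean on these libraries where they do the work, as an engineer would, in place of code of your own. Each camera call takes 0.05 s, during which the arm holds its last target. There are 200 camera calls.

TASK

Clamp the cover that lies loose in the fixture: take the larger of the two T-handled keys from the wooden stand, push its square end fully into the clamp's square socket and turn it clockwise as far as it goes, so that the jaw presses the cover against the two stop pins. Never leave a key in a clamp: draw it straight out and put it back upright, fully down, in its hole of the stand. Leave the small key and the things standing round about as they are, and do not lift the cover out of its nest.

Things in the scene. Friction and masses are not known exactly. Their poses are not given: they have to be found in the camera images.
- large_key_grip (a point): centre of the black T-grip of the LARGE key, the one that fits the clamp: grip 66 mm long (along y), 14 mm thick (along x), 24 mm high; z points up along the key. Below the grip: 24 mm of round stem 13 mm thick, a shoulder 25 mm across and 6 mm thick whose underside is 42 mm below this point, then the bare square shank. About 0.14 kg
- large_key_tip (a point): centre of the foot of the large key's square steel shank (12 x 12 mm, 26 mm long below the shoulder, chamfered foot, flats parallel to x and y), 68 mm below the grip centre, same axes. When the key is fully home its shoulder rests on the mouth and the tip is 26 mm below it
- small_key_grip (a point): centre of the T-grip of the SMALL key, which belongs to another clamp: same build and height, but an 8 mm square shank and a T-grip only 44 mm long and 12 mm thick. It would spin idly in the socket. It stands in the other hole of the stand and stays there
- key_stand: fixed wooden block 52 x 136 mm, 34 mm high, on a 70 x 154 mm foot board 6 mm thick; two square holes in a row along its y axis, 80 mm apart. Origin under its centre, z up. The keys start in the holes, in either order, shank down, shoulder on the top face, T-grips in line with the row within a few degrees
- hole_left (a point): centre of the mouth of one hole of the key stand, 34 mm above the worktop: a 15 mm square hole 29 mm deep with sides parallel to the stand's x and y
- hole_right (a point): centre of the mouth of the other hole of the key stand, same size
- socket (a point): centre of the mouth of the square socket in the top of the clamp's round steel spindle (40 mm across, 2 mm proud of the aluminium housing of 66 x 58 mm), 52 mm above the worktop. Socket 13.5 mm square, 30 mm deep, vertical. This point's x and y are parallel to its sides and turn with the spindle; the key fits in any of four quarter positions
- cam (a joint): angle of the clamp spindle: starts at 0 to 0.2 (open), grows as it turns clockwise seen from above, to a hard stop at 1.1 (clamped). A spiral cam moves the jaw 7 mm toward the stop pins; it takes about 0.11 N m to turn, 0.17 N m as the jaw presses, and stays where it is left. The key has about 0.13 rad of play in the socket either way
- fixture: fixed dark steel base plate 124 x 180 mm, 12 mm thick; clamp housing on its -y half, nest for the cover on its +y half. Origin under its centre, z up; y is the way the jaw pushes. Two round stop pins 14 mm across at y = 67 mm, x = -33 and 33 mm, tops 32 mm above the worktop; spindle axis at x = 0, y = -58 mm
- nest (a point): point of the fixture (28 mm along its y from its origin, 22 mm above the worktop) where the cover's centre comes to lie when it is pressed against both stop pins
- cover_center (a point): centre of the die-cast aluminium cover, 64 x 96 x 12 mm with four corner bosses, that lies flat in the nest on two rails (underside 16 mm above the worktop), its x axis (short side) roughly along the fixture's y. At the start it is loose, 1 to 3 mm short of the stop pins
- cover: the same cover; origin at the centre of its underside
- jaw: steel clamp jaw, 44 mm wide and 15 mm high, between housing and cover; sprung, presses the cover with about 8 N when the spindle is at its stop
- grease_tub: tub of 68 mm across and 52 mm high with a blue lid, standing beside the work; stays where it is. Origin under its centre
- thread_locker: red bottle 94 mm high standing beside the work; stays where it is. Origin under its centre
- brass_bush: flanged brass bush 38 mm across and 34 mm high standing beside the work; stays where it is. Origin under its centre
Things that resemble listed ones, but are neither listed nor needed, are in the scene too. What is shaped like the part that bears large_key_grip but white is not meant.

How it is judged:
On the way, in this order (a step that is already met when the one before it is completed fails the run):
1. the large key stands fully home in the clamp's socket (horizontal distance between large_key_tip and socket below 0.005 m and z of large_key_tip in the frame of socket below -0.019 m), for 0.1 s.
2. with the key in the socket the spindle is turned to its stop and the jaw presses the cover (all of step 1 and value of joint cam above 0.98 rad and contact force between jaw and cover above 3 N), for 0.1 s.
At the end, for the whole second after the job is handed in: Spindle above 0.98 rad; jaw presses the cover with over 3 N; cover flat on its rails against both stop pins (1.2 mm, 0.03 rad). Large key upright (0.12 rad) in a hole of the stand, tip over 19 mm below the mouth, within 5 mm of its centre; small key within 20 mm of its start (value of joint cam above 0.98 rad and contact force between jaw and cover above 3 N and y of cover_center in the frame of nest between -0.0012 and 0.0015 m and z of cover_center in the frame of nest between -0.002 and 0.002 m and angle between the x axis of cover and the y axis of fixture, either way round below 0.03 rad and angle between cover's own z axis and vertical below 0.03 rad and ((horizontal distance between large_key_tip and hole_left below 0.005 m and z of large_key_tip in the frame of hole_left below -0.019 m) or (horizontal distance between large_key_tip and hole_right below 0.005 m and z of large_key_tip in the frame of hole_right below -0.019 m)) and angle between large_key_grip's own z axis and vertical below 0.12 rad and distance of small_key_grip from where it was at the start of the episode below 0.02 m); the robot touches nothing.
It fails at once if the small key is pulled out or knocked over (distance of small_key_grip from where it was at the start of the episode above 0.025 m).
It fails at once if the cover is lifted out of its nest (distance of cover_center from where it was at the start of the episode above 0.015 m or angle between cover's own z axis and vertical above 0.2 rad).
It fails at once if a bystander is pushed away or knocked over (distance of any of grease_tub, thread_locker, brass_bush from where it was at the start of the episode above 0.03 m or angle between any of grease_tub, thread_locker, brass_bush's own z axis and vertical above 0.5 rad).
It also fails if it takes over 42 s, if anything falls off the work surface, if the arm or the gripper's body presses on something with over 40 N, if the wrist force passes 120 N, or if a joint passes its speed limit or range.

## Working session

There is one attempt and no reset: what is moved stays moved. The work goes in short steps, Python scripts to look and compute and a tool call to move; the robot and the scene stay as the last step left them, time stands still between calls to the robot, and variables do not carry over. Pictures are saved under pics/ and viewed, at most 10 in all, crops included, and the job is handed in when it is done.

Besides the shell and the picture viewer there is one more tool, called after "Emit:" by a JSON object that holds its "fn" and its "kwargs". drive_tool: Moves the arm, as the interface text tells. Its arguments: {"type":"object","properties":{"commands":{"type":"array"},"newtons":{"type":"number"}},"required":["commands"]}

```bash
mkdir -p pics; ls; cat > h.py <<'E'
import numpy as np, cv2
from cell import readout, cams, job
from scipy.spatial.transform import Rotation as Ro
def ray(info,uv):
    K=np.array(info['camera_matrix']);R=np.array(info['R']);t=np.array(info['t']).ravel()
    p=cv2.undistortPoints(np.array([[uv]],float),K,np.array([info['k1'],0,0,0,0.]))[0,0] if 0 else None
    d=np.array([(uv[0]-K[0,2])/K[0,0],(uv[1]-K[1,2])/K[1,1]]);s=d.copy()
    for _ in range(30): s=d/(1+info['k1']*(s@s))
    return -R.T@t, R.T@np.array([s[0],s[1],1.])
def onz(info,uv,z):
    o,d=ray(info,uv); return o+d*(z-o[2])/d[2]
def proj(info,X):
    K=np.array(info['camera_matrix']);c=np.array(info['R'])@np.array(X)+np.array(info['t']).ravel()
    s=c[:2]/c[2]; s=s*(1+info['k1']*(s@s)); return s*[K[0,0],K[1,1]]+[K[0,2],K[1,2]]
E
python3 - <<'E'
from h import *
o=readout.observe(); print({k:np.round(v,3) for k,v in o.items()})
ims=[]
for n in ['scene','top','wrist']:
    im=cams.get_image(n); cv2.imwrite(f'pics/{n}0.png',im); i=cams.camera_info(n)
    print(n,np.round(-np.array(i['R']).T@np.array(i['t']).ravel(),3),np.round(i['R'],2).tolist(),i['camera_matrix'][0][0],i['k1'])
E
```

```text
pics
{'clock': np.float64(0.0), 'joints': array([ 1.172,  0.435,  0.025,  1.574, -0.012,  1.134, -0.075]), 'dq': array([ 0.001, -0.002, -0.001,  0.   , -0.   ,  0.001, -0.001]), 'joint_efforts': array([ 2.0000e-03, -6.6785e+01,  9.8500e-01, -3.1446e+01, -6.1000e-02,
        4.3000e-02,  0.0000e+00]), 'position': array([ 0.182, -0.597,  0.226]), 'ee_rot': array([-3.106e+00, -4.630e-01,  1.000e-03]), 'force': array([ 0.318, -0.069, -0.497]), 'ft_torque': array([0.044, 0.008, 0.015]), 'gripper_force': np.float64(0.0), 'width': np.float64(1.003)}
scene [ 0.138 -0.989  0.663] [[0.89, -0.46, 0.0], [-0.29, -0.55, -0.78], [0.36, 0.69, -0.62]] 483.4611580113948 -0.20327089106926857
top [ 0.304 -0.335  0.925] [[-0.02, -1.0, -0.0], [-0.98, 0.02, -0.19], [0.19, 0.0, -0.98]] 378.5655752979486 0.03067917149204368
wrist [ 0.265 -0.573  0.385] [[0.29, -0.96, -0.0], [-0.91, -0.28, 0.31], [-0.3, -0.09, -0.95]] 287.8009197614912 0.012378326380739995
```

View pics/top0.png

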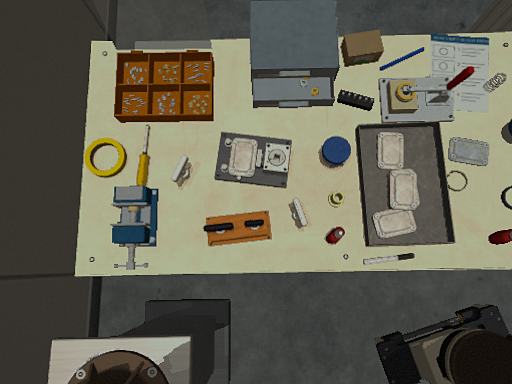

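View pics/scene0.png

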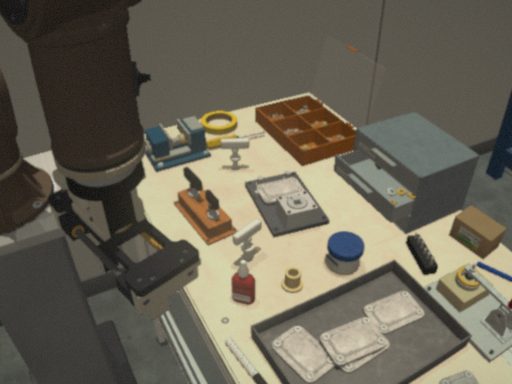

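The top view shows the stand at (239,228). Candidates for the large key:
- Black grip at (218,227), about 28 px long: the large key.
- Black grip at (255,223), about 19 px long: the small key.
- White decoys at (181,168) and (297,211).

The fixture is at (253,160), with the socket at about (278,156) and the cover at (242,157).

```bash
python3 - <<'E'
from h import *
im=cv2.imread('pics/top0.png'); i=cams.camera_info('top')
hsv=cv2.cvtColor(im,cv2.COLOR_BGR2HSV)
roi=np.zeros(im.shape[:2],np.uint8); roi[205:250,198:280]=1
blk=((hsv[...,2]<55)&(roi>0)).astype(np.uint8)
for c in cv2.findContours(blk,0,2)[0]:
    if cv2.contourArea(c)<30: continue
    r=cv2.minAreaRect(c); b=cv2.boxPoints(r); w=np.array([onz(i,p,.082)[:2] for p in b]); print('blk',np.round(r,1) if 0 else r,np.round(onz(i,r[0],.082),3),[round(float(np.linalg.norm(w[k]-w[k-1])),3) for k in range(4)])
org=((hsv[...,0]<16)&(hsv[...,1]>130)&(hsv[...,2]>80)&(roi>0)).astype(np.uint8)
c=max(cv2.findContours(cv2.morphologyEx(org,cv2.MORPH_CLOSE,np.ones((9,9))),0,2)[0],key=cv2.contourArea); r=cv2.minAreaRect(c); print('stand',r,onz(i,r[0],.02),[np.round(onz(i,p,.02)[:2],3).tolist() for p in cv2.boxPoints(r)])
for n,p,z in [('sock',(278,156),.052),('cover',(242,157),.025),('fix',(253,160),.01),('bush',(336,199),.03),('tub',(336,152),.05),('bottle',(335,236),.06),('whiteA',(181,168),.08),('whiteB',(297,211),.08)]: print(n,np.round(onz(i,p,z),3))
a=cv2.resize(im[125:255,195:310],None,fx=4.5,fy=4.5,interpolation=cv2.INTER_CUBIC); cv2.imwrite('pics/crop1.png',a)
E
```

```text
blk ((218.00411987304688, 227.0450897216797), (7.1523237228393555, 28.428224563598633), 84.80557250976562) [ 0.391 -0.233  0.082] [0.016, 0.063, 0.016, 0.063]
blk ((253.5, 223.0), (6.0, 19.0), 90.0) [ 0.399 -0.313  0.082] [0.013, 0.043, 0.013, 0.042]
stand ((238.04434204101562, 227.87713623046875), (28.041898727416992, 63.21110916137695), 83.2901611328125) [ 0.39485779 -0.27375272  0.02      ] [[0.421, -0.194], [0.436, -0.346], [0.369, -0.352], [0.354, -0.203]]
sock [ 0.562 -0.373  0.052]
cover [ 0.569 -0.285  0.025]
fix [ 0.565 -0.312  0.01 ]
bush [ 0.459 -0.51   0.03 ]
tub [ 0.57  -0.512  0.05 ]
bottle [ 0.368 -0.497  0.06 ]
whiteA [ 0.529 -0.147  0.08 ]
whiteB [ 0.424 -0.411  0.08 ]
```

View pics/crop1.png

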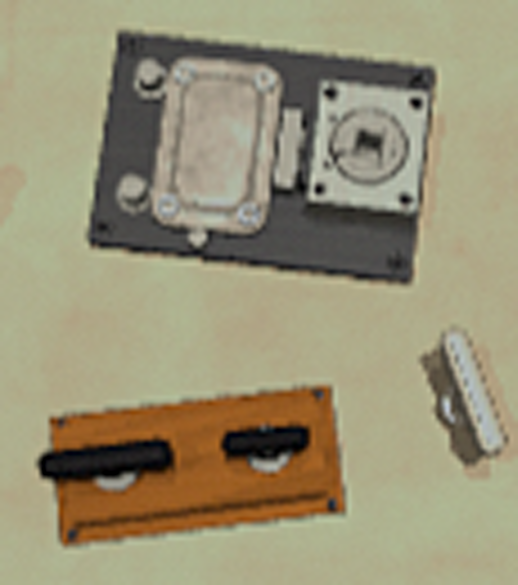

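The crop confirms it: the left black grip measures 63×16 mm, so it is the large key. The right one is 43×13 mm, the small key. They are 80 mm apart as specified. The socket is on the fixture's right housing, and the cover is on the left against the two pins. Next I move above the large key.

```bash
cat >> h.py <<'E'
def down(yaw):  # tool z down, tool x at world yaw (rad)
    c,s=np.cos(yaw),np.sin(yaw); return np.array([[c,s,0],[s,-c,0],[0,0,-1.]])
def go(p,yawdeg):
    o=readout.observe(); R0=Ro.from_rotvec(o['ee_rot']).as_matrix()
    y0=np.degrees(np.arctan2(R0[1,0],R0[0,0]))
    print('now',np.round(o['position'],4),'yaw',round(y0,2),'clock',o['clock'],'f',np.round(o['force'],1),'w',round(float(o['width']),3),'tilt',np.round(R0[:,2],4),'q',np.round(o['joints'],2))
    print('cmd turn',np.round(Ro.from_matrix(R0.T@down(np.radians(yawdeg))).as_rotvec(),4),'shift cm',np.round(100*R0.T@(np.array(p)-o['position']),2))
E
python3 -c "
from h import *
go([.391,-.233,.2],95.6)"
```

```text
now [ 0.182  -0.5975  0.2261] yaw 16.95 clock 0.15 f [0.9 0.5 0.2] w 0.998 tilt [-5.0e-04  1.1e-03 -1.0e+00] q [ 1.17  0.44  0.02  1.57 -0.01  1.13 -0.08]
cmd turn [-1.1000e-03 -7.0000e-04 -1.3728e+00] shift cm [ 30.61 -28.77   2.64]
```

Emit:
{"fn": "drive_tool", "kwargs": {"commands": [[[0,0,-1.373],[30.6,-28.8,2.6],1],[[0,0,-1.373],[30.6,-28.8,2.6],1],[[0,0,-1.373],[30.6,-28.8,2.6],1],[[0,0,-1.373],[30.6,-28.8,2.6],1],[[0,0,-1.373],[30.6,-28.8,2.6],1],[[0,0,-1.373],[30.6,-28.8,2.6],1],[[0,0,-1.373],[30.6,-28.8,2.6],1],[[0,0,-1.373],[30.6,-28.8,2.6],1],[[0,0,-1.373],[30.6,-28.8,2.6],1],[[0,0,-1.373],[30.6,-28.8,2.6],1],[[0,0,-1.373],[30.6,-28.8,2.6],1],[[0,0,-1.373],[30.6,-28.8,2.6],1],[[0,0,-1.373],[30.6,-28.8,2.6],1],[[0,0,-1.373],[30.6,-28.8,2.6],1],[[0,0,-1.373],[30.6,-28.8,2.6],1]]}}

```text
clock: 1.4
position: [0.3901, -0.2346, 0.2006]
ee_rot: [-2.117, -2.321, 0.001]
force: [-0.7, 0.0, 0.3]
width: 1.002
gripper_force: 0.0
```

```bash
python3 - <<'E'
from h import *
go([.391,-.233,.2],95.6)
i=cams.camera_info('wrist'); im=cams.get_image('wrist'); cv2.imwrite('pics/w1.png',im); np.save('w1.npy',i,allow_pickle=True)
print(proj(i,[.391,-.233,.088]),proj(i,[.562,-.373,.052]))
t=cams.get_image('top'); cv2.imwrite('pics/top1.png',t)
E
```

```text
now [ 0.3901 -0.2346  0.2006] yaw 95.29 clock 1.4 f [-0.7  0.   0.3] w 1.002 tilt [-5.e-04 -4.e-04 -1.e+00] q [ 0.79  0.22 -0.43  1.98  0.11  0.97  0.4 ]
cmd turn [-0.0005  0.0003 -0.0054] shift cm [0.16 0.1  0.06]
[256.9672783  184.52150203] [380.95221997 293.10475957]
```

View pics/w1.png

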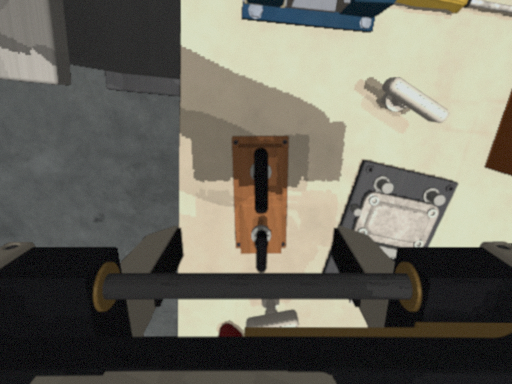

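The wrist picture shows the stand at (260,195), the large grip at (261,180) and the small grip at (261,248). I'll measure the large grip precisely in it.

```bash
python3 - <<'E'
from h import *
i=np.load('w1.npy',allow_pickle=True).item(); im=cv2.imread('pics/w1.png')
def line(m,z):
    c=max(cv2.findContours(m,0,2)[0],key=cv2.contourArea); 
    w=np.array([onz(i,p[0],z)[:2] for p in c],np.float32)*1000
    r=cv2.minAreaRect(w); b=cv2.boxPoints(r); e=b[1]-b[0]; f=b[2]-b[1]; L=e if np.linalg.norm(e)>np.linalg.norm(f) else f
    print(np.round(r[0],1),np.round(r[1],1),'ang',round(float(np.degrees(np.arctan2(L[1],L[0]))%180),2))
g=im.max(2); m=np.zeros(g.shape,np.uint8); m[140:220,245:280]=(g[140:220,245:280]<45); line(m,.088); line(m,.080)
hsv=cv2.cvtColor(im,cv2.COLOR_BGR2HSV)
m=np.zeros(g.shape,np.uint8); m[125:260,225:295]=((hsv[...,0]<16)&(hsv[...,1]>120)&(hsv[...,2]>45))[125:260,225:295]
m=cv2.morphologyEx(m,cv2.MORPH_CLOSE,np.ones((15,15))); line(m,.034)
# top cam
it=cams.camera_info('top')
for X in ([.391,-.233,.088],): print(proj(i,X),proj(it,X))
E
```

```text
[ 394.1 -229.2] [12.8 65.5] ang 95.93
[ 394.5 -231.6] [13.1 67.5] ang 95.93
[ 397.6 -266. ] [ 62.6 147.4] ang 95.61
[256.9672783  184.52150203] [217.57265513 226.93336094]
```

Emit:
{"fn": "drive_tool", "kwargs": {"commands": [[[0,0,-0.01],[0.33,0.37,4],1],[[0,0,-0.01],[0.33,0.37,8],1],[[0,0,-0.01],[0.33,0.37,12],1],[[0,0,-0.01],[0.33,0.37,14.36],1],[[0,0,-0.01],[0.33,0.37,14.36],1],[[0,0,-0.01],[0.33,0.37,14.36],-0.2],[[0,0,-0.01],[0.33,0.37,14.36],-0.4],[[0,0,-0.01],[0.33,0.37,14.36],-0.5],[[0,0,-0.01],[0.33,0.37,14.36],-0.6],[[0,0,-0.01],[0.33,0.37,14.36],-0.65],[[0,0,-0.01],[0.33,0.37,14.36],-0.7],[[0,0,-0.01],[0.33,0.37,14.36],-0.75],[[0,0,-0.01],[0.33,0.37,14.36],-0.8]], "newtons": 15}}

```text
clock: 2.58
position: [0.3944, -0.2297, 0.0574]
ee_rot: [2.098, 2.338, -0.0]
force: [-0.8, -0.3, 0.2]
width: 0.466
gripper_force: 0.0
```

```bash
python3 -c "
from h import *
go([.391,-.233,.2],95.9)
print(readout.observe()['ft_torque'], readout.observe()['gripper_force'])"
```

```text
now [ 0.3944 -0.2297  0.0574] yaw 96.17 clock 2.5833 f [-0.8 -0.3  0.2] w 0.466 tilt [ 3.e-04 -3.e-04 -1.e+00] q [ 0.71  0.43 -0.38  2.13  0.27  0.62  0.25]
cmd turn [0.0003 0.0004 0.0048] shift cm [ -0.3   -0.37 -14.26]
[-0.04770331 -0.13894552  0.06739562] 0.0
```

Emit:
{"fn": "drive_tool", "kwargs": {"commands": [[[0,0,0],[0,0,0],-1],[[0,0,0],[0,0,0],-1],[[0,0,0],[0,0,0],-1],[[0,0,0],[0,0,0],-1],[[0,0,0],[0,0,0],-1],[[0,0,0],[0,0,0],-1],[[0,0,0],[0,0,0],-1],[[0,0,0],[0,0,0],-1]], "newtons": 15}}

```text
clock: 3.25
position: [0.3942, -0.2295, 0.057]
ee_rot: [-2.098, -2.338, 0.0]
force: [-0.1, 0.5, -2.5]
width: 0.151
gripper_force: 15.0
```

Gripped at 13.9 mm, which matches the 14 mm grip. Now I raise the grip force and lift straight up.

Emit:
{"fn": "drive_tool", "kwargs": {"commands": [[[0,0,0],[0,0,0],-1],[[0,0,0],[0,0,0],-1],[[0,0,0],[0,0,-1],-1],[[0,0,0],[0,0,-3],-1],[[0,0,0],[0,0,-5],-1],[[0,0,0],[0,0,-8],-1],[[0,0,0],[0,0,-11.5],-1],[[0,0,0],[0,0,-14],-1],[[0,0,0],[0,0,-14],-1],[[0,0,0],[0,0,-14],-1]], "newtons": 50}}

```text
clock: 4.08
position: [0.3951, -0.2299, 0.1989]
ee_rot: [2.096, 2.335, 0.001]
force: [0.3, 0.2, -1.8]
width: 0.143
gripper_force: 50.0
```

```bash
python3 -c "
from h import *
go([.562,-.373,.197],78)"
```

```text
now [ 0.3951 -0.2299  0.1989] yaw 96.17 clock 4.0833 f [ 0.3  0.2 -1.8] w 0.143 tilt [ 0.003  -0.0021 -1.    ] q [ 0.79  0.23 -0.45  1.98  0.12  0.96  0.39]
cmd turn [0.0031 0.0019 0.3172] shift cm [-16.02  15.06   0.27]
```

Emit:
{"fn": "drive_tool", "kwargs": {"commands": [[[0,0,0.06],[-3,2.8,0],-1],[[0,0,0.13],[-6,5.6,0],-1],[[0,0,0.2],[-9,8.4,0],-1],[[0,0,0.26],[-12,11.3,0],-1],[[0,0,0.317],[-14.5,13.6,0],-1],[[0,0,0.317],[-16,15.06,0],-1],[[0,0,0.317],[-16,15.06,0],-1],[[0,0,0.317],[-16,15.06,0],-1],[[0,0,0.317],[-16,15.06,0],-1],[[0,0,0.317],[-16,15.06,0],-1]]}}

```text
clock: 4.92
position: [0.5603, -0.3714, 0.1966]
ee_rot: [-2.439, -1.977, 0.001]
force: [0.7, 0.8, -0.9]
width: 0.149
gripper_force: 50.0
```

```bash
python3 - <<'E'
from h import *
go([.562,-.373,.197],78)
i=cams.camera_info('wrist'); im=cams.get_image('wrist'); cv2.imwrite('pics/w2.png',im); np.save('w2.npy',i,allow_pickle=True)
o=readout.observe(); p=o['position']
u=proj(i,p+[0,0,-.049]); v=proj(i,[.562,-.373,.052]); print('tip',u,'sock',v)
t=cams.get_image('scene'); cv2.imwrite('pics/s2.png',t)
a=im[120:300,176:336]; cv2.imwrite('pics/w2c.png',cv2.resize(a,None,fx=3.3,fy=3.3,interpolation=cv2.INTER_CUBIC))
E
```

```text
now [ 0.5603 -0.3714  0.1966] yaw 78.07 clock 4.9167 f [ 0.7  0.8 -0.9] w 0.149 tilt [-1.5e-03  9.0e-04 -1.0e+00] q [ 0.7   0.56 -0.31  1.46  0.18  1.15  0.15]
cmd turn [-0.0016 -0.0006  0.0012] shift cm [-0.12  0.2  -0.04]
tip [255.90872662 211.25632935] sock [258.09158447 178.75908982]
```

View pics/w2c.png

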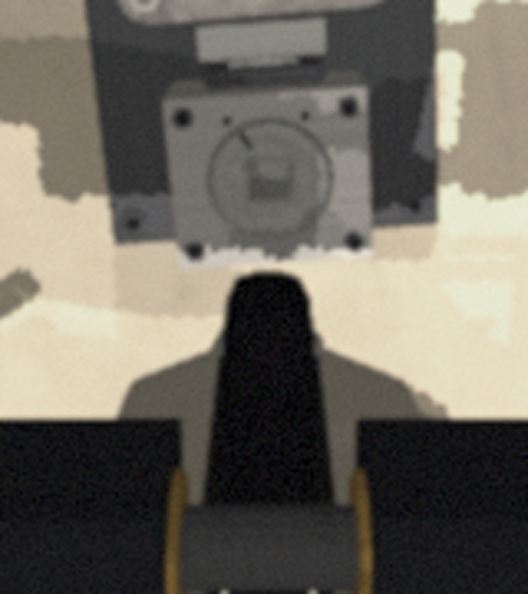

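The crop shows the spindle circle at crop (270,180), which is full (257.8,174.5). The socket in it is nearly square to the image, and the index line lies near the left mark. Next I measure these in world coordinates on the z = 52 mm plane.

```bash
python3 - <<'E'
from h import *
i=np.load('w2.npy',allow_pickle=True).item(); im=cv2.imread('pics/w2.png')
it=cams.camera_info('top'); 
def rect(info,im,c,yaw,z,name,half=.036,N=560):  # rectify plane
    a=np.linspace(-half,half,N); X,Y=np.meshgrid(a,-a); cy,sy=np.cos(yaw),np.sin(yaw)
    P=np.stack([c[0]+cy*X-sy*Y,c[1]+sy*X+cy*Y,0*X+z],-1).reshape(-1,3)
    K=np.array(info['camera_matrix']);q=P@np.array(info['R']).T+np.array(info['t']).ravel(); s=q[:,:2]/q[:,2:]; s=s*(1+info['k1']*(s**2).sum(1,keepdims=True)); uv=(s*[K[0,0],K[1,1]]+K[:2,2]).astype(np.float32).reshape(N,N,2)
    return cv2.remap(im,uv,None,cv2.INTER_CUBIC)
c0=onz(i,(257.8,174.5),.052); print(c0)
A=rect(i,im,c0,-np.radians(12),.052,'a'); B=rect(it,cv2.imread('pics/top0.png'),c0,-np.radians(12),.052,'b')
A=cv2.convertScaleAbs(A,alpha=1.3);
o=np.hstack([A,B])[:, :]; o=cv2.resize(o,(800,400)); 
for k in (200,600): cv2.line(o,(k-8,200),(k+8,200),(0,0,255),1); cv2.line(o,(k,192),(k,208),(0,0,255),1)
cv2.imwrite('pics/rect.png',o)
E
```

```text
[ 0.56267993 -0.36820806  0.052     ]
```

View pics/rect.png

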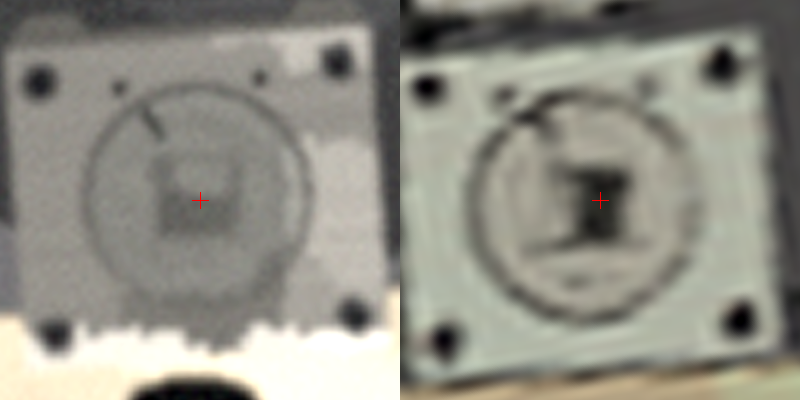

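The left, rectified wrist view shows the spindle centred at about (197,199), so the socket is at about (0.562,-0.368). The fixture yaw is about -8.5°, and the index line is about 6° past the open mark, giving a socket yaw of about -13.5°. The key's offset along its grip still has to be checked against the TCP, so I'll look at the scene view.

```bash
python3 - <<'E'
from h import *
i=np.load('w2.npy',allow_pickle=True).item(); s=cams.camera_info('scene'); im=cv2.imread('pics/s2.png')
p=np.array([.5603,-.3714,.1966]); x=np.array([np.cos(np.radians(78.07)),np.sin(np.radians(78.07)),0])
for d in (-.003,0,.003): print(d,'grip end bottom',proj(i,p+x*(.033+d)+[0,0,.007]),'top',proj(i,p+x*(.033+d)+[0,0,.031]),'scene tip',proj(s,p+x*d-[0,0,.049]))
u=proj(s,p-[0,0,.049]); v=proj(s,[.5622,-.3679,.052]); print('sock',v)
x0,y0=int(u[0])-45,int(u[1])-60; print(x0,y0)
a=im[y0:y0+130,x0:x0+100]; cv2.imwrite('pics/s2c.png',cv2.resize(a,None,fx=4.5,fy=4.5,interpolation=cv2.INTER_CUBIC))
E
```

```text
-0.003 grip end bottom [255.02879857 199.31518671] top [254.60026371 216.32379776] scene tip [300.63564969 163.12334675]
0 grip end bottom [255.01890496 194.26978859] top [254.58590787 210.55904985] scene tip [300.08669576 162.2379728 ]
0.003 grip end bottom [255.00888046 189.16549087] top [254.57133284 204.71630755] scene tip [299.54039824 161.35708926]
sock [296.98963017 200.43730844]
255 102
```

View pics/s2c.png

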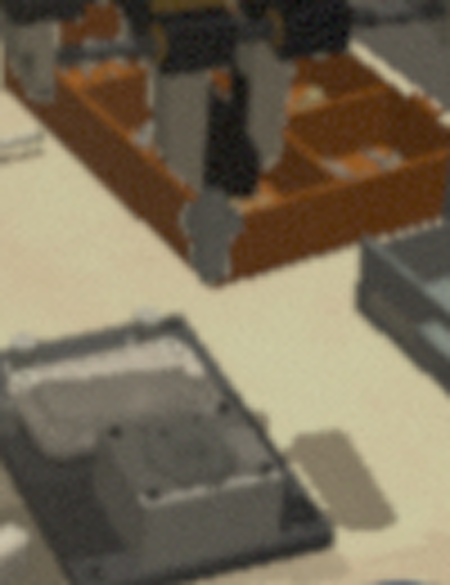

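The scene crop shows the shank foot at about crop (211,275) and the spindle centre at about (187,450). Both this and the in-hand grip end in the wrist view suggest the wrist camera reads about 1.5 mm high along tool y. I lower to just above the socket with that correction and compare there.

```bash
python3 -c "
from h import *
go([.5607,-.3679,.113],76.5)"
```

```text
now [ 0.5606 -0.3718  0.1973] yaw 78.05 clock 5.0167 f [ 1.1 -0.4 -1.1] w 0.149 tilt [-4.e-04  1.e-04 -1.e+00] q [ 0.7   0.56 -0.31  1.46  0.18  1.15  0.15]
cmd turn [-0.0004  0.      0.027 ] shift cm [ 0.38 -0.07  8.43]
```

Emit:
{"fn": "drive_tool", "kwargs": {"commands": [[[0,0,0.027],[0.38,-0.07,2],-1],[[0,0,0.027],[0.38,-0.07,4],-1],[[0,0,0.027],[0.38,-0.07,6],-1],[[0,0,0.027],[0.38,-0.07,7.5],-1],[[0,0,0.027],[0.38,-0.07,8.4],-1],[[0,0,0.027],[0.38,-0.07,8.4],-1],[[0,0,0.027],[0.38,-0.07,8.4],-1]]}}

```text
clock: 5.6
position: [0.5613, -0.3685, 0.1136]
ee_rot: [2.467, 1.944, -0.0]
force: [0.1, 0.8, -0.9]
width: 0.149
gripper_force: 50.0
```

```bash
python3 - <<'E'
from h import *
go([.5607,-.3679,.113],76.5)
s=cams.camera_info('scene'); im=cams.get_image('scene'); cv2.imwrite('pics/s3.png',im)
w=cams.get_image('wrist'); cv2.imwrite('pics/w3.png',w)
p=readout.observe()['position']
x0,y0=262,165
for n,X in (('tip',p-[0,0,.049]),('sock',[p[0],p[1],.052]),('sh',p+[0,0,.019-.042])):
    print(n,np.round((proj(s,X)-[x0,y0])*8+3.5,1))
# visible projected spindle circle prediction around tcp
a=np.linspace(0,6.28,60); q=np.array([proj(s,[p[0]+.02*np.cos(t),p[1]+.02*np.sin(t),.052]) for t in a]); q=(q-[x0,y0])*8+3.5; print('circle bbox',q.min(0),q.max(0))
c=cv2.resize(im[y0:y0+65,x0:x0+80],None,fx=8,fy=8,interpolation=cv2.INTER_CUBIC); c=cv2.convertScaleAbs(c,alpha=1.6)
cv2.imwrite('pics/s3c.png',c)
E
```

```text
now [ 0.5613 -0.3685  0.1136] yaw 76.48 clock 5.6 f [ 0.1  0.8 -0.9] w 0.149 tilt [-0. -0. -1.] q [ 0.69  0.63 -0.29  1.55  0.21  0.99  0.1 ]
cmd turn [-0.      0.     -0.0004] shift cm [ 0.04 -0.07  0.06]
tip [288.2 246.9]
sock [284.9 289.3]
sh [294.6 163.5]
circle bbox [205.01773217 239.37269058] [364.87757646 340.84908517]
```

View pics/s3c.png

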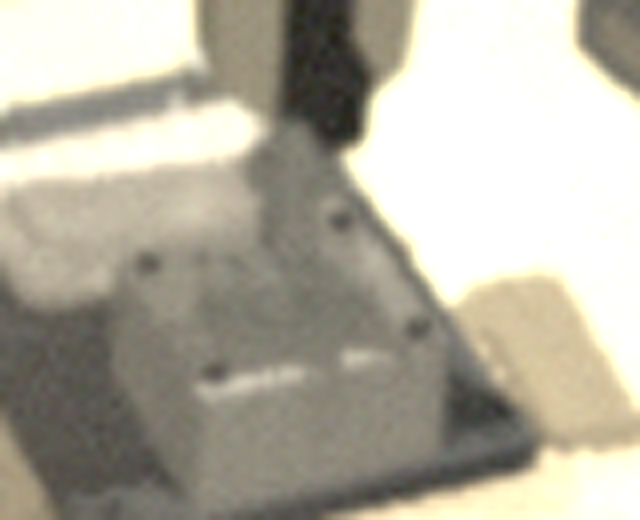

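The scene crop shows the housing screws at (148,262), (340,220), (418,326) and (215,372). Their diagonals cross at (280,293), so the socket mouth is at about (280,287), versus (285,289) predicted under the TCP. I need the shank's true offset, so I'll segment it in the earlier s2 image, where it stands against a bright background.

```bash
python3 - <<'E'
from h import *
s=cams.camera_info('scene'); im=cv2.imread('pics/s2.png'); b=cv2.imread('pics/scene0.png')
p=np.array([.5603,-.3714,.1966])
sat=cv2.cvtColor(im,cv2.COLOR_BGR2HSV)[...,1].astype(int)
for r in range(150,168): print(r,sat[r,290:316].tolist())
for z in (-.023,-.03,-.04,-.049): print(z,proj(s,p+[0,0,z]))
c,sn=np.cos(np.radians(78.07)),np.sin(np.radians(78.07))
for a in (1,-1):
  for d in (1,-1): print('foot corner',proj(s,p+[.006*(a*c-d*sn),.006*(a*sn+d*c),-.049]))
E
```

```text
150 [156, 158, 163, 172, 104, 57, 39, 27, 36, 36, 23, 35, 28, 31, 31, 27, 29, 26, 68, 137, 185, 176, 175, 199, 179, 173]
151 [168, 189, 152, 149, 99, 59, 45, 34, 36, 33, 36, 33, 35, 27, 33, 36, 35, 35, 67, 147, 180, 196, 181, 201, 200, 180]
152 [151, 151, 167, 162, 127, 77, 51, 41, 30, 39, 26, 26, 36, 20, 29, 28, 26, 31, 71, 127, 218, 207, 191, 194, 188, 191]
153 [125, 175, 183, 157, 147, 106, 57, 42, 32, 34, 30, 36, 32, 26, 33, 40, 42, 56, 93, 133, 176, 193, 193, 171, 179, 191]
154 [87, 125, 173, 180, 160, 125, 90, 72, 36, 44, 33, 33, 35, 30, 28, 39, 58, 84, 160, 174, 191, 194, 191, 182, 191, 175]
155 [67, 89, 114, 154, 161, 152, 123, 100, 60, 34, 30, 34, 26, 34, 31, 46, 85, 138, 191, 182, 171, 174, 179, 187, 174, 199]
156 [64, 67, 84, 125, 165, 174, 126, 71, 44, 31, 26, 31, 31, 28, 29, 59, 113, 164, 202, 207, 175, 198, 201, 198, 193, 169]
157 [63, 64, 67, 89, 125, 151, 117, 59, 46, 28, 35, 34, 25, 23, 33, 57, 133, 205, 176, 200, 171, 181, 178, 175, 193, 187]
158 [61, 63, 64, 72, 84, 127, 117, 64, 39, 26, 38, 36, 32, 29, 38, 63, 135, 188, 167, 204, 169, 195, 186, 192, 190, 204]
159 
[... 616 characters left out ...]
63, 60, 58, 53, 53, 60, 95, 95, 94, 97, 81, 70, 70, 70, 65, 64, 63, 61, 58]
165 [59, 56, 58, 62, 59, 61, 58, 60, 61, 60, 63, 68, 75, 87, 77, 70, 68, 65, 63, 64, 64, 63, 63, 62, 59, 61]
166 [60, 61, 60, 58, 59, 57, 59, 59, 59, 60, 60, 67, 66, 67, 67, 63, 64, 64, 62, 61, 62, 62, 60, 56, 61, 56]
167 [62, 62, 63, 59, 61, 61, 62, 59, 59, 59, 62, 63, 61, 62, 62, 61, 63, 61, 60, 59, 59, 57, 60, 60, 58, 60]
-0.023 [300.94323374 150.62590213]
-0.03 [300.71085201 153.79090592]
-0.04 [300.38114194 158.26273782]
-0.049 [300.08669576 162.2379728 ]
foot corner [295.99464139 160.95208019]
foot corner [301.98810204 160.01138306]
foot corner [298.15892531 164.49507399]
foot corner [304.20459671 163.53354688]
```

Emit:
{"fn": "drive_tool", "kwargs": {"commands": [[[0,0,0],[0.04,-0.16,0],-1],[[0,0,0],[0.04,-0.16,0.5],-1],[[0,0,0],[0.04,-0.16,0.9],-1],[[0,0,0],[0.04,-0.16,1.2],-1],[[0,0,0],[0.04,-0.16,1.4],-1],[[0,0,0],[0.04,-0.16,1.5],-1]]}}

```text
clock: 6.2
position: [0.5602, -0.3673, 0.0979]
ee_rot: [-2.467, -1.945, -0.001]
force: [-0.1, 2.2, 3.3]
width: 0.146
gripper_force: 50.0
```

```bash
python3 -c "
from h import *
go([.5598,-.3677,.075],76.5); print(readout.observe()['ft_torque'])"
```

```text
now [ 0.5602 -0.3673  0.0979] yaw 76.49 clock 6.2 f [-0.1  2.2  3.3] w 0.146 tilt [ 1.e-04  6.e-04 -1.e+00] q [ 0.68  0.64 -0.29  1.57  0.21  0.96  0.09]
cmd turn [ 0.     -0.0006 -0.0002] shift cm [-0.05 -0.03  2.29]
[ 0.52457944 -0.02579824  0.02574385]
```

Emit:
{"fn": "drive_tool", "kwargs": {"commands": [[[0,0,0],[0.05,0,0.1],-1],[[0,0,0],[0.06,0,0.3],-1],[[0,0,0],[0.06,0,0.5],-1],[[0,0,0],[0.06,0,0.7],-1]]}}

```text
clock: 6.53
position: [0.5608, -0.3667, 0.0912]
ee_rot: [2.467, 1.945, 0.002]
force: [2.2, 2.4, 0.7]
width: 0.151
gripper_force: 50.0
```

```bash
python3 -c "
from h import *
go([.5598,-.3677,.075],76.5); print(readout.observe()['ft_torque'])"
```

```text
now [ 0.5608 -0.3667  0.0912] yaw 76.5 clock 6.5333 f [2.2 2.4 0.7] w 0.151 tilt [ 1.2e-03  3.0e-04 -1.0e+00] q [ 0.68  0.65 -0.29  1.58  0.21  0.94  0.09]
cmd turn [ 0.0011 -0.0006  0.    ] shift cm [-0.12 -0.07  1.62]
[ 0.69973063 -0.70226959 -0.00949084]
```

The tip is about 10 mm into the socket with low force. I continue to the shoulder.

Emit:
{"fn": "drive_tool", "kwargs": {"commands": [[[0,0,0],[0.06,0.04,0.3],-1],[[0,0,0],[0.06,0.04,0.6],-1],[[0,0,0],[0.06,0.04,0.9],-1],[[0,0,0],[0.06,0.04,1.2],-1],[[0,0,0],[0.06,0.04,1.45],-1],[[0,0,0],[0.06,0.04,1.6],-1],[[0,0,0],[0.06,0.04,1.65],-1]]}}

```text
clock: 7.12
position: [0.5609, -0.3665, 0.0746]
ee_rot: [2.467, 1.945, 0.001]
force: [1.0, 3.9, 4.6]
width: 0.155
gripper_force: 50.0
```

```bash
python3 -c "
from h import *
go([.5598,-.3677,.075],11); print(readout.observe()['ft_torque'])"
```

```text
now [ 0.5609 -0.3665  0.0746] yaw 76.49 clock 7.1167 f [1.  3.9 4.6] w 0.155 tilt [ 4.e-04  1.e-04 -1.e+00] q [ 0.68  0.67 -0.28  1.59  0.22  0.91  0.08]
cmd turn [ 2.000e-04 -3.000e-04  1.143e+00] shift cm [-0.14 -0.08 -0.04]
[ 0.74299791 -0.63691952  0.04097853]
```

Fully home: the TCP is at 74.6 mm and the shoulder is touching. Now I turn clockwise in two stages.

Emit:
{"fn": "drive_tool", "kwargs": {"commands": [[[0,0,0.08],[0,0,0],-1],[[0,0,0.16],[0,0,0],-1],[[0,0,0.24],[0,0,0],-1],[[0,0,0.32],[0,0,0],-1],[[0,0,0.4],[0,0,0],-1],[[0,0,0.48],[0,0,0],-1],[[0,0,0.56],[0,0,0],-1]], "newtons": 60}}

```text
clock: 7.7
position: [0.5624, -0.3667, 0.0748]
ee_rot: [2.909, 1.181, 0.004]
force: [8.5, 1.8, -3.8]
width: 0.15
gripper_force: 60.0
```

```bash
python3 -c "
from h import *
go([.5609,-.3665,.075],11); print(readout.observe()['ft_torque'])"
```

```text
now [ 0.5624 -0.3667  0.0748] yaw 44.21 clock 7.7 f [ 8.5  1.8 -3.8] w 0.15 tilt [ 3.3e-03 -8.0e-04 -1.0e+00] q [ 0.59  0.66 -0.14  1.6   0.11  0.89 -0.39]
cmd turn [ 0.0022 -0.0026  0.5796] shift cm [-0.09 -0.13 -0.02]
[ 0.25153565 -2.17904561  0.1259777 ]
```

Emit:
{"fn": "drive_tool", "kwargs": {"commands": [[[0,0,0.08],[0.1,0.1,0.02],-1],[[0,0,0.16],[0.1,0.1,0.03],-1],[[0,0,0.24],[0.1,0.1,0.03],-1],[[0,0,0.32],[0.1,0.1,0.03],-1],[[0,0,0.4],[0.1,0.1,0.03],-1],[[0,0,0.48],[0.1,0.1,0.03],-1],[[0,0,0.54],[0.1,0.1,0.03],-1],[[0,0,0.58],[0.1,0.1,0.03],-1]], "newtons": 60}}

```text
clock: 8.37
position: [0.5632, -0.3677, 0.0748]
ee_rot: [3.125, 0.3, 0.003]
force: [6.4, -0.6, -2.2]
width: 0.146
gripper_force: 60.0
```

```bash
python3 -c "
from h import *
go([.5609,-.3665,.075],11); print(readout.observe()['ft_torque'])"
```

```text
now [ 0.5632 -0.3677  0.0748] yaw 10.98 clock 8.3667 f [ 6.4 -0.6 -2.2] w 0.146 tilt [ 0.0024 -0.0021 -1.    ] q [ 0.49  0.65  0.02  1.6  -0.01  0.88 -0.87]
cmd turn [ 0.0025 -0.0019 -0.0004] shift cm [-0.2  -0.17 -0.02]
[-0.14451954 -1.53431254  0.1588847 ]
```

Emit:
{"fn": "drive_tool", "kwargs": {"commands": [[[0,0,0.03],[0.08,0.02,0.02],-1],[[0,0,0.06],[0.08,0.02,0.02],-1],[[0,0,0.09],[0.08,0.02,0.02],-1],[[0,0,0.1],[0.08,0.02,0.02],-1]]}}

```text
clock: 8.7
position: [0.5634, -0.3679, 0.0747]
ee_rot: [3.136, 0.145, 0.002]
force: [5.3, -2.0, 3.8]
width: 0.151
gripper_force: 60.1
```

```bash
python3 -c "
from h import *
go([.5609,-.3665,.075],11); print(readout.observe()['ft_torque'])"
```

```text
now [ 0.5634 -0.3679  0.0747] yaw 5.31 clock 8.7 f [ 5.3 -2.   3.8] w 0.151 tilt [ 0.0015 -0.0019 -1.    ] q [ 0.47  0.65  0.04  1.61 -0.03  0.88 -0.95]
cmd turn [ 0.0021 -0.0012 -0.0993] shift cm [-0.24 -0.16 -0.03]
[-0.53781348 -1.10630675  0.46540336]
```

Torque jumped to 0.47 N·m, so the spindle is at its hard stop. I press briefly, turn back into the middle of the play, and check.

Emit:
{"fn": "drive_tool", "kwargs": {"commands": [[[0,0,0.03],[0,0,0],-1],[[0,0,0.03],[0,0,0],-1],[[0,0,0.03],[0,0,0],-1],[[0,0,-0.03],[0.02,0,-0.02],-1],[[0,0,-0.09],[0.03,0,-0.03],-1],[[0,0,-0.13],[0.03,0,-0.05],-1],[[0,0,-0.13],[0.03,0,-0.1],-1]]}}

```text
clock: 9.28
position: [0.5629, -0.3674, 0.0748]
ee_rot: [3.121, 0.354, -0.0]
force: [5.5, -3.1, -6.3]
width: 0.149
gripper_force: 60.0
```

```bash
python3 -c "
from h import *
go([.5609,-.3665,.075],11); print(readout.observe()['ft_torque'])"
```

```text
now [ 0.5629 -0.3674  0.0748] yaw 12.93 clock 9.2833 f [ 5.5 -3.1 -6.3] w 0.149 tilt [ 0.e+00 -5.e-04 -1.e+00] q [ 0.49  0.65  0.01  1.6  -0.    0.89 -0.84]
cmd turn [0.0005 0.0001 0.0337] shift cm [-0.17 -0.13 -0.02]
[-0.90251063 -1.51198451  0.08954306]
```

Emit:
{"fn": "drive_tool", "kwargs": {"commands": [[[0,0,0],[0.07,0.05,0],-1],[[0,0,0],[0.08,0.06,-0.3],-1],[[0,0,0],[0.08,0.06,-0.7],-1],[[0,0,0],[0.08,0.06,-1.2],-1]]}}

```text
clock: 9.62
position: [0.563, -0.3674, 0.0862]
ee_rot: [-3.122, -0.35, 0.003]
force: [4.3, -2.3, -6.1]
width: 0.15
gripper_force: 60.0
```

```bash
python3 -c "
from h import *
go([.5609,-.3665,.075],11); print(readout.observe()['ft_torque'])"
```

```text
now [ 0.563  -0.3674  0.0862] yaw 12.78 clock 9.6167 f [ 4.3 -2.3 -6.1] w 0.15 tilt [-2.e-03  3.e-04 -1.e+00] q [ 0.49  0.64  0.01  1.59 -0.01  0.91 -0.84]
cmd turn [-0.0007  0.0019  0.031 ] shift cm [-0.19 -0.13  1.12]
[-0.78678389 -1.02229395  0.02968005]
```

Emit:
{"fn": "drive_tool", "kwargs": {"commands": [[[0,0,0],[0.05,0.03,-0.5],-1],[[0,0,0],[0.05,0.03,-1.1],-1],[[0,0,0],[0.05,0.03,-1.8],-1],[[0,0,0],[0.05,0.03,-4],-1],[[0,0,0],[0.05,0.03,-7],-1],[[0,0,0],[0.05,0.03,-10],-1],[[0,0,0],[0.05,0.03,-11.4],-1],[[0,0,0],[0.05,0.03,-11.4],-1]]}}

```text
clock: 10.28
position: [0.5659, -0.3679, 0.206]
ee_rot: [3.119, 0.352, 0.008]
force: [0.1, -0.3, -1.8]
width: 0.149
gripper_force: 60.0
```

```bash
python3 - <<'E'
from h import *
go([.3946,-.2297,.197],96.2); print(readout.observe()['ft_torque'])
i=cams.camera_info('wrist'); im=cams.get_image('wrist'); cv2.imwrite('pics/w4.png',im); np.save('w4.npy',i,allow_pickle=True)
cv2.imwrite('pics/w4c.png',cv2.resize(im[100:290,130:380],None,fx=3.1,fy=3.1,interpolation=cv2.INTER_CUBIC))
E
```

```text
now [ 0.5659 -0.3679  0.206 ] yaw 12.86 clock 10.2833 f [ 0.1 -0.3 -1.8] w 0.149 tilt [ 0.0051 -0.0026 -1.    ] q [ 0.49  0.53  0.02  1.47 -0.01  1.14 -0.84]
cmd turn [ 6.2000e-03 -9.0000e-04 -1.4545e+00] shift cm [-13.63 -17.29   0.77]
[-0.0105793  -0.14204961  0.00249853]
```

View pics/w4c.png

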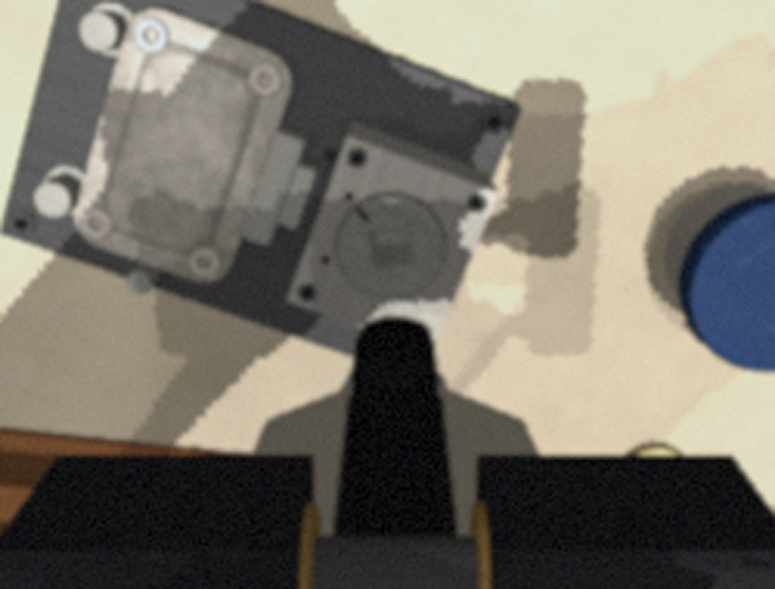

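The crop shows the index line at the second mark, crop (348,197), so the spindle is clamped. The cover lies against both pins. The key's grip end is still at v≈202.6, as before, so it hasn't slipped. I carry it back above its hole.

Emit:
{"fn": "drive_tool", "kwargs": {"commands": [[[0,0,-0.12],[-1.2,-1.5,0.1],-1],[[0,0,-0.24],[-2.4,-3,0.2],-1],[[0,0,-0.36],[-3.6,-4.5,0.3],-1],[[0,0,-0.48],[-4.8,-6,0.4],-1],[[0,0,-0.6],[-6,-7.5,0.5],-1],[[0,0,-0.72],[-7.2,-9,0.6],-1],[[0,0,-0.84],[-8.4,-10.5,0.7],-1],[[0,0,-0.96],[-9.6,-12,0.77],-1],[[0,0,-1.08],[-10.8,-13.5,0.77],-1],[[0,0,-1.2],[-12,-15,0.77],-1],[[0,0,-1.32],[-13,-16.5,0.77],-1],[[0.006,0,-1.4545],[-13.63,-17.29,0.77],-1],[[0.006,0,-1.4545],[-13.63,-17.29,0.77],-1],[[0.006,0,-1.4545],[-13.63,-17.29,0.77],-1],[[0.006,0,-1.4545],[-13.63,-17.29,0.77],-1]]}}

```text
clock: 11.58
position: [0.3933, -0.2295, 0.193]
ee_rot: [-2.099, -2.329, 0.001]
force: [0.2, -0.3, -1.2]
width: 0.154
gripper_force: 60.0
```

```bash
python3 - <<'E'
from h import *
go([.3943,-.2296,.0865],96.2)
E
```

```text
now [ 0.3933 -0.2295  0.193 ] yaw 95.95 clock 11.5833 f [ 0.2 -0.3 -1.2] w 0.154 tilt [-0.0048  0.0035 -1.    ] q [ 0.7   0.23 -0.35  1.99  0.09  0.95  0.42]
cmd turn [-0.0044 -0.0039 -0.0043] shift cm [-0.06  0.15 10.65]
```

Emit:
{"fn": "drive_tool", "kwargs": {"commands": [[[-0.004,-0.004,-0.004],[-0.06,0.15,3],-1],[[-0.004,-0.004,-0.004],[-0.06,0.15,6],-1],[[-0.004,-0.004,-0.004],[-0.06,0.15,8.5],-1],[[-0.004,-0.004,-0.004],[-0.06,0.15,10.2],-1],[[-0.004,-0.004,-0.004],[-0.06,0.15,10.2],-1],[[-0.004,-0.004,-0.004],[-0.06,0.15,10.2],-1]]}}

```text
clock: 12.08
position: [0.3942, -0.2292, 0.0908]
ee_rot: [-2.094, -2.339, 0.001]
force: [0.9, 0.1, -1.5]
width: 0.152
gripper_force: 60.0
```

```bash
python3 - <<'E'
from h import *
go([.3943,-.2296,.057],96.2)
E
```

```text
now [ 0.3942 -0.2292  0.0908] yaw 96.33 clock 12.0833 f [ 0.9  0.1 -1.5] w 0.152 tilt [-1.9e-03  8.0e-04 -1.0e+00] q [ 0.66  0.37 -0.32  2.11  0.18  0.69  0.34]
cmd turn [-0.0018 -0.001   0.0023] shift cm [-0.04  0.01  3.38]
```

Emit:
{"fn": "drive_tool", "kwargs": {"commands": [[[-0.001,-0.001,0],[-0.03,0.01,0.4],-1],[[-0.001,-0.001,0],[-0.03,0.01,0.8],-1],[[-0.001,-0.001,0],[-0.03,0.01,1.1],-1],[[-0.001,-0.001,0],[-0.03,0.01,1.4],-1]]}}

```text
clock: 12.42
position: [0.3948, -0.2298, 0.0778]
ee_rot: [2.092, 2.34, -0.0]
force: [-0.6, -0.9, -0.1]
width: 0.149
gripper_force: 60.0
```

```bash
python3 - <<'E'
from h import *
go([.3943,-.2296,.057],96.2); print(readout.observe()['ft_torque'])
E
```

```text
now [ 0.3948 -0.2298  0.0778] yaw 96.42 clock 12.4167 f [-0.6 -0.9 -0.1] w 0.149 tilt [ 0.0021 -0.002  -1.    ] q [ 0.66  0.39 -0.31  2.12  0.19  0.66  0.33]
cmd turn [0.0019 0.0022 0.0038] shift cm [ 0.03 -0.05  2.08]
[ 0.01819107 -0.10513804  0.00587042]
```

Tip is 5 mm into the hole, with no force. I go down the rest of the way, to contact.

Emit:
{"fn": "drive_tool", "kwargs": {"commands": [[[0,0,0],[0.02,-0.04,0.5],-1],[[0,0,0],[0.02,-0.04,1],-1],[[0,0,0],[0.02,-0.04,1.5],-1],[[0,0,0],[0.02,-0.04,1.9],-1],[[0,0,0],[0.02,-0.04,2.08],-1],[[0,0,0],[0.02,-0.04,2.1],-1]]}}

```text
clock: 12.92
position: [0.3939, -0.2293, 0.0569]
ee_rot: [2.092, 2.342, -0.001]
force: [-3.8, 1.1, 16.8]
width: 0.148
gripper_force: 60.0
```

```bash
python3 - <<'E'
from h import *
go([.3943,-.2296,.057],96.2); print(readout.observe()['ft_torque'])
E
```

```text
now [ 0.3939 -0.2293  0.0569] yaw 96.45 clock 12.9167 f [-3.8  1.1 16.8] w 0.148 tilt [ 4.0e-04 -1.6e-03 -1.0e+00] q [ 0.64  0.42 -0.3   2.14  0.22  0.61  0.3 ]
cmd turn [0.0003 0.0016 0.0043] shift cm [-0.03  0.04 -0.01]
[0.43260133 1.03228296 0.01055685]
```

Emit:
{"fn": "drive_tool", "kwargs": {"commands": [[[0,0,0],[0,0,-0.07],-1],[[0,0,0],[0,0,-0.07],-0.5],[[0,0,0],[0,0,-0.07],0],[[0,0,0],[0,0,-0.07],0.5],[[0,0,0],[0,0,-0.07],0.5],[[0,0,0],[0,0,-0.07],0.5],[[0,0,0],[0,0,-0.07],0.5],[[0,0,0],[0,0,-0.07],0.5],[[0,0,0],[0,0,-0.07],0.5],[[0,0,0],[0,0,-0.07],0.5],[[0,0,0],[0,0,-0.07],0.5]], "newtons": 10}}

```text
clock: 13.83
position: [0.3941, -0.2294, 0.0571]
ee_rot: [2.092, 2.342, -0.0]
force: [-0.1, -0.2, -0.3]
width: 0.745
gripper_force: 0.0
```

Emit:
{"fn": "drive_tool", "kwargs": {"commands": [[[0,0,0],[0,0,-2],0.5],[[0,0,0],[0,0,-5],0.5],[[0,0,0],[0,0,-9],0.5],[[0,0,0],[0,0,-13],0.5],[[0,0,0],[0,0,-15],0.5],[[0,0,0],[-6,0,-15],0.5],[[0,0,0],[-10,0,-15],0.5],[[0,0,0],[-10,0,-15],0.5],[[0,0,0],[-10,0,-15],0.5],[[0,0,0],[-10,0,-15],0.5]]}}

```text
clock: 14.67
position: [0.4047, -0.3292, 0.2068]
ee_rot: [2.095, 2.34, -0.0]
force: [-0.6, 1.7, -0.5]
width: 0.747
gripper_force: 0.0
```

```bash
python3 - <<'E'
from h import *
go([.3943,-.2296,.057],96.2)
im=cams.get_image('scene'); w=cams.get_image('wrist')
a=cv2.resize(im[140:270,150:350],(600,390),interpolation=cv2.INTER_CUBIC); cv2.imwrite('pics/end.png',a); cv2.imwrite('pics/w5.png',w)
s0=cv2.imread('pics/scene0.png'); d=cv2.absdiff(im,s0)[160:245,170:240].max(2); print('changed px in stand region',(d>40).sum())
E
```

```text
now [ 0.4047 -0.3292  0.2068] yaw 96.33 clock 14.6667 f [-0.6  1.7 -0.5] w 0.747 tilt [ 6.e-04 -6.e-04 -1.e+00] q [ 0.81  0.31 -0.3   1.83  0.1   1.02  0.59]
cmd turn [0.0005 0.0007 0.0022] shift cm [10.03  0.05 14.98]
changed px in stand region 2211
```

View pics/end.png

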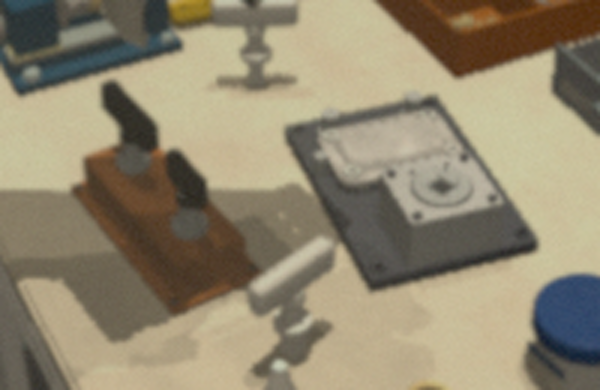

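The view shows both keys upright and fully seated: the large one at (130,125) and the small one at (188,190). The cover is clamped at (390,145) and the arm is clear. The changed pixels in the stand region look like the arm's shadow. I'm handing the job in.

```bash
python3 -c "
from cell import job
print(job.sign_off())"
```

```text
the job is handed in; nothing more can be done
None
```

I clamped the cover: the spindle is turned to its stop, the large key is back fully down in its hole, the small key was left alone, and the job is handed in at about 15 s; the sign-off returned no verdict.

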